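Couple the pump head to its splined drive

TASK

Couple the pump head to its drive: turn the drive's hand lever until the three teeth of the drive shaft line up with the slots of the pump head's rotor, then slide the head along its rails fully home onto the shaft without forcing it. With the head left fully home, swing the lever all the way over to its stop on the side away from you, so that the pump rotor is carried round with it, and let go. Leave the other things on the bench where they are.

Things in the scene. Friction and masses are not known exactly. Their poses are not given: they have to be found in the camera images.
- pump_bench: Fixed pump bench. Origin on the bench top under the shaft axis; y runs along the shaft, from pump head (-y) to drive housing and hand lever (+y); z up; +x is the side away from the robot. Base plate 120 mm wide, 12 mm thick, y -160 to 100 mm; grey drive housing 84 mm wide, y 15 to 75 mm, top at z 100 mm. The shaft axis is level at x = 0, z = 60 mm.
- lever (a joint): Angle of drive shaft and lever (rad): 0 = upright, + leans to the bench's +x (away from the robot). Stops at -1 and +1. Stays where left; about 1 N at the grip turns it. Toothed stub points to -y, from y = 15 to -20 mm: 18 mm core, three teeth 120 degrees apart, 8 mm wide, out to 20 mm radius; one tooth points the same way as the lever.
- lever_grip (a point): Centre of the black barrel at the lever's end: 22 mm in diameter, 18 mm long along the shaft axis, flat ends to pinch (fingers closing along the shaft axis; it pivots between them). It moves on a circle of 80 mm radius about the shaft axis in the plane y = 130 mm of the pump bench, 46 mm clear of the housing. z of its frame points along the lever.
- head (a joint): Travel of the pump head on its rails (m), + towards the drive (+y): 0 = farthest off, 0.055 = fully home at its stop. Teeth meet the rotor's socket at 0.025; the head passes that only with teeth and slots in line. Slides with about 2 N, stays where left.
- head_fin (a point): On the black upright fin on top of the grey pump head: 40 mm wide in x, 12 mm thick along y, from z = 100 mm (top of the head) to 152 mm; this point is on its middle, 17 mm below its top, at bench y = -99.5 mm + head. Moves with the head.
- rotor (a joint): Angle of the pump head's rotor about the shaft axis (rad), same sense and zero as lever: slots and teeth are in line when the two are equal (within about 0.09). Stays where left by light friction; once coupled the shaft carries it round, with up to 0.1 of play.
- rotor_pointer (a point): On the steel pointer bar (8 mm wide, tip 45 mm from the axis) at the rotor's outer, -y end; this point is 40 mm from the shaft axis, at bench y = -134 mm + head. One slot of the socket (three, 12 mm wide, 120 degrees apart, in the dark 54 mm collar facing the drive) points the same way as the pointer. z of its frame points along the pointer.
- beaker: Glass beaker, 46 mm across and 57 mm high, standing behind the pump bench; origin at the middle of its base. Bystander.
- spanner: Small flat spanner, 124 mm long and 4 mm thick, lying in front of the pump bench; origin at the middle of its underside. Bystander.
- adapter: White adapter box, 38 x 118 x 22 mm, lying on the right of the pump bench; origin at the middle of its underside. Bystander.

How it is judged:
On the way, in this order (a step that is already met when the one before it is completed fails the run):
1. shaft teeth in line with the rotor's slots, the head still off the shaft (angle between the z axis of lever_grip and the z axis of rotor_pointer, either way round below 0.12 rad and value of joint head below 0.027 m), for 0.1 s.
2. pump head fully home on the shaft (value of joint head above 0.051 m), for 0.2 s.
At the end, for the whole second after the job is handed in: The pump head is fully home on the shaft (head within 4 mm of its stop), the lever rests at its stop on the far side (lever over 0.9 rad) and the rotor has been carried round with it (rotor over 0.75 rad), all at rest (value of joint head above 0.051 m and value of joint lever above 0.9 rad and value of joint rotor above 0.75 rad and velocity of joint lever below 0.05 rad/s and velocity of joint head below 0.01 m/s); the robot touches nothing.
It fails at once if the head was forced against the shaft's teeth (over 40 N) (contact force between rotor and lever above 40 N).
It fails at once if a bystander was moved by more than 30 mm or the beaker was tipped (distance of any of beaker, spanner, adapter from where it was at the start of the episode above 0.03 m or angle between beaker's own z axis and vertical above 0.5 rad).
It also fails if it takes over 64 s, if anything falls off the work surface, if the arm or the gripper's body presses on something with over 40 N, if the wrist force passes 120 N, or if a joint passes its speed limit or range.

ROBOT

A 6-joint arm with a two-finger parallel gripper is mounted at the origin on a cart in front of the work surface, level with it; the furniture and walls round the work are solid. World frame = base frame: x ahead of the robot, y to its left, z up, the work surface at z = 0. Lengths are in m, angles in rad, forces in N, time in s.
With the tool pointing down it reaches from about 0.25 to 0.775 m from the base axis. Payload 4 kg.
Tool frame: the origin (TCP) lies between the finger pads; the fingertips stand 25 mm ahead of it and the grasp point (between the pads) lies 6 mm ahead of it (robot.tip_reach is the z of the fingertips in the tool frame, in m); z points along the fingers, y is the line along which they close (so a half turn about z gives the same grasp; the last joint's range is limited). The gripper opens to 94 mm and grips with 3 to 60 N. Pads are 16 mm wide; open, the fingers measure 119 mm over their backs; the gripper's body (75 mm by 177 mm) begins 78 mm behind the grasp point.
Start: joints at [1.133, 0.087, 1.371, -0, 1.684, -0.103], TCP at [0.181, 0.519, 0.231] pointing down, gripper open.
Joint ranges: [-3.1, 3.1], [-0.76, 2.03], [0.27, 2.55], [-1.08, 4.22], [0.17, 2.65], [-2.57, 2.57]. Speed limits (rad/s): [2.79, 2.79, 3.14, 3.14, 3.14, 3.14].

INTERFACE

Orientations are given as [roll, pitch, yaw] about the fixed x, y, z axes, in that order (R = Rz(yaw) Ry(pitch) Rx(roll)).
In Python, from bench import robot gives the robot as it stands. The module is installed in compiled form; this text tells all that it offers.
- The arm moves only by the shell command python3 -m handwheel 'ROWS'. ROWS is JSON, a list of rows, each a list of 3 entries, a list of its own where there are three numbers: the turn, a rotation vector about the world's x, y, z in units of 90 degrees (1.0 is 90 degrees), then the shift along the world's x, y, z in units of 0.05 m (1.0 is 0.05 m), then the closure, from 0 (fully open) to 1 (shut). A call has 1 to 5 rows; each row shifts and turns the commanded pose from where the row before left it; what a row does not reach is not made up. A row lasts 1/10 s, in which the tool goes at most 50 mm and 8.59 degrees, less where a joint would pass 70% of its speed; a pose out of reach is approached as far as the arm can. A call with a number of a shift or a turn outside -1 to 1 is refused whole. A call with a gripper value outside its range is refused whole. The fingers move at their own pace and stop on an object; the grip force is fixed at half the most. Time passes only in rows, so rows that do not move let the fingers close. It gives the time, the measured TCP pose, the force, the opening and the grip force at its end, in the units of the state.
- robot.get_obs(): the state, without advancing time (a new reading comes with each control period).
- robot.snapshot(name): name is "scene" or "top" or "wrist"; returns (picture, depth): 480x640x3 uint8, red, green, blue; 480x640 float32, m along the optical axis (not along the pixel's ray), 0 where there is no reading.
- robot.calibration(name): a dict with "mtx" (3x3 intrinsics, pixels), "extrinsics" (4x4, takes a point from camera to world coordinates); the wrist camera has in their place "hand_eye" (4x4, takes a point from camera to tool coordinates, whose origin is the TCP and whose axes are the flange's). Camera axes: x right, y down, z forward; pixel columns grow to the right and rows downward; lengths in m; the calibration is good to about 2 mm. A picture is of the moment at which its call begins: read the wrist's pose just before it. calibration takes no time and is no camera call.
- robot.close_job(): hands the job in; it is judged then, once.
Trained networks look in the newest picture that a camera, given by its name, has taken for a name from the list of things; names that differ only in an ending like _2 or _b are one class to them, and where a whole thing is asked for, a point or a joint stands for the part that bears it (a point fixed in the world has none). Each returns a list of dicts, best first, with "p" (0 to 1); they miss things now and then, are a little off and sometimes report something else, mostly with a low value. They report only what shows in the picture. A call takes as long as a camera call.
- robot.boxes_of(query, camera): "bbox" ([left, top, right, bottom] in pixels, round what is visible of it).
The state is a dict: "time": time; "joint_positions": joint angles; "qvel": joint speeds; "joint_torque": joint torques, N m; "tool_pos": TCP position; "ee_rot": TCP orientation; "wrist_force": force on the tool from outside, world axes, zero at the start; "wrist_torque": the same for the moment, N m; "width": finger opening in m; "finger_force": force on a finger pad.
Only numpy, scipy, OpenCV 4.12 (cv2) and the standard library are available. Lean on these libraries where they do the work, as an engineer would, in place of code of your own. Each camera call takes 0.05 s, during which the arm holds its last target. There are 200 camera calls.

## Working session

There is one attempt and no reset: what is moved stays moved. The work goes in short steps, Python scripts to look and compute and a shell command to move; the robot and the scene stay as the last step left them, time stands still between calls to the robot, and variables do not carry over. Pictures are saved under pics/ and viewed, at most 10 in all, crops included, and the job is handed in when it is done.

```bash
mkdir -p pics; cat > h.py <<'E'
from bench import robot
import numpy as np, cv2
from scipy.spatial.transform import Rotation as R
def cam(n):
    c=robot.calibration(n); K=np.array(c['mtx'])
    if 'extrinsics' in c: return K,np.array(c['extrinsics'])
    o=robot.get_obs(); T=np.eye(4); r=np.array(o['ee_rot']); T[:3,:3]=R.from_euler('xyz',r).as_matrix(); T[:3,3]=o['tool_pos']
    return K,T@np.array(c['hand_eye'])
def cloud(n,name=None):
    K,T=cam(n); im,d=robot.snapshot(n)
    v,u=np.mgrid[:480,:640]; p=np.stack([(u-K[0,2])/K[0,0]*d,(v-K[1,2])/K[1,1]*d,d],-1)
    W=p@T[:3,:3].T+T[:3,3]; W[d==0]=np.nan
    if name: cv2.imwrite(f'pics/{name}.png',im[...,::-1])
    return im,W
E
python3 - <<'E'
from h import *
print(robot.get_obs())
for n in ('scene','top'):
    im,W=cloud(n,n+'1'); np.save(n+'1.npy',W)
    for q in ('pump_bench','lever','lever_grip','head_fin','rotor_pointer','beaker','spanner','adapter'):
        for b in robot.boxes_of(q,n)[:2]:
            x0,y0,x1,y1=map(int,b['bbox']); c=W[(y0+y1)//2,(x0+x1)//2]
            print(n,q,round(b['p'],2),np.round(b['bbox']),np.round(c,3))
E
```

```text
{'time': 0.0, 'joint_positions': array([ 1.13286223e+00,  8.79759236e-02,  1.37221859e+00,  1.19609037e-06,
        1.68357785e+00, -1.03132418e-01]), 'qvel': array([-0.00011633, -0.00136221,  0.0008521 , -0.00087623,  0.00204546,
       -0.00028363]), 'joint_torque': array([ 6.37043577e-04, -3.40203989e+01, -3.02421463e+01,  7.16871978e-02,
        3.34886648e-02, -2.11696506e-04]), 'tool_pos': array([0.180538  , 0.51902106, 0.22931076]), 'ee_rot': array([-3.13942465e+00, -2.25582676e-04,  2.80679086e+00]), 'wrist_force': array([ 0.98838395, -0.12949457, -0.15398152]), 'wrist_torque': array([-0.02261965,  0.01525984,  0.06582967]), 'finger_force': 0.0, 'width': 0.09381907015739255}
scene pump_bench 0.69 [173. 241. 361. 362.] [0.467 0.142 0.012]
scene lever_grip 0.71 [280. 246. 343. 334.] [0.468 0.02  0.098]
scene lever_grip 0.62 [176. 240. 282. 296.] [0.413 0.165 0.096]
scene head_fin 0.71 [279. 247. 343. 339.] [0.465 0.018 0.097]
scene rotor_pointer 0.68 [277. 275. 340. 314.] [0.461 0.019 0.095]
scene beaker 0.75 [327. 259. 354. 299.] [nan nan nan]
scene beaker 0.67 [174. 235. 364. 362.] [0.478 0.147 0.01 ]
scene spanner 0.81 [212. 336. 282. 361.] [0.376 0.075 0.002]
scene spanner 0.37 [334. 344. 415. 375.] [ 0.491 -0.093  0.023]
scene adapter 0.56 [334. 344. 415. 374.] [ 0.492 -0.09   0.021]
top pump_bench 0.94 [237. 223. 382. 320.] [0.457 0.127 0.076]
top lever 0.67 [238. 255. 316. 322.] [0.423 0.189 0.103]
top lever_grip 0.92 [241. 254. 316. 321.] [0.427 0.189 0.1  ]
top head_fin 0.56 [321. 226. 372. 274.] [0.496 0.054 0.104]
top rotor_pointer 0.9 [323. 238. 373. 272.] [0.487 0.052 0.1  ]
top beaker 0.85 [314. 193. 339. 218.] [0.608 0.09  0.002]
top spanner 0.6 [311. 296. 358. 322.] [0.38  0.078 0.005]
top adapter 0.92 [383. 225. 436. 277.] [ 0.501 -0.081  0.028]
```

```bash
python3 - <<'E'
import cv2
a=cv2.imread('pics/scene1.png')[225:385,160:430]; b=cv2.imread('pics/top1.png')[180:335,220:450]
a=cv2.resize(a,(800,474),interpolation=2)
b=cv2.resize(b,(800,539),interpolation=2)
cv2.imwrite('pics/s2.png',a); cv2.imwrite('pics/t2.png',b)
E
```

```text
(no output)
```

View pics/s2.png

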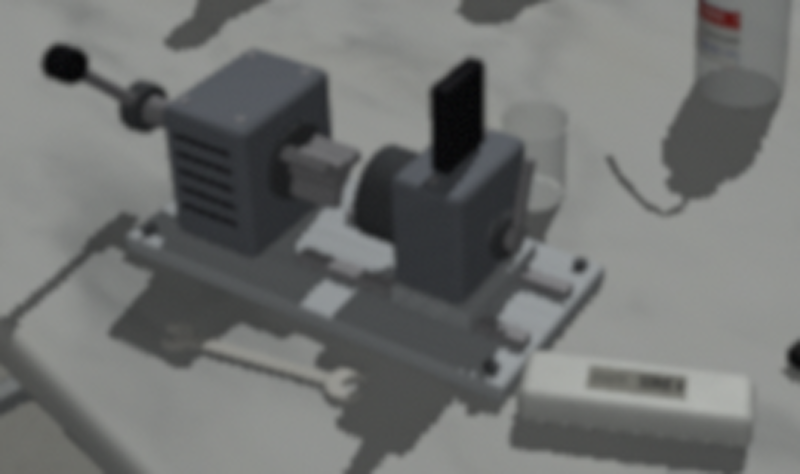

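View pics/t2.png

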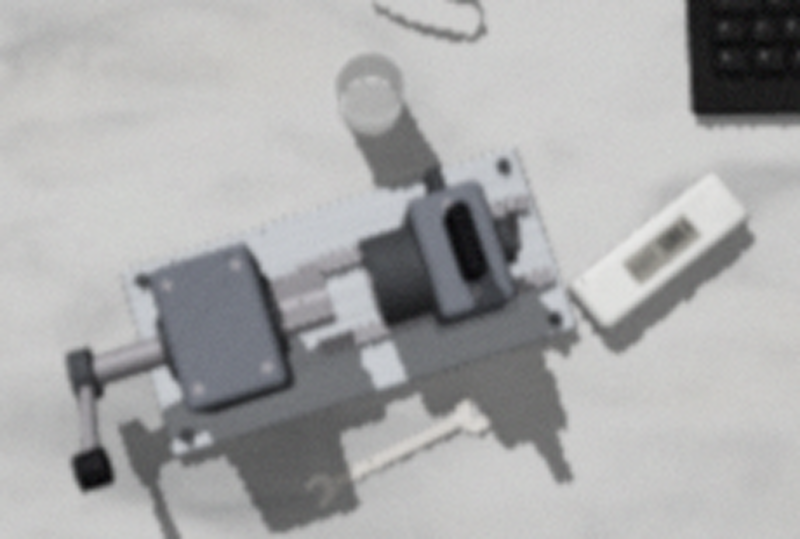

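Scene view: the lever (knob at crop 65,63) leans toward the robot, and the head is off the shaft. The pointer stands near upright behind the head (525,200). Top view: all four base-plate corners are visible, with knob at crop (92,468) and fin at (462,242). Next I'll fit the bench pose.

```bash
cat >> h.py <<'E'
def rect(P):
    (c,s,a)=cv2.minAreaRect((P[:,:2]*1000).astype(np.float32)); return np.round(c,1),np.round(s,1),round(a,2)
E
python3 - <<'E'
from h import *
W=np.load('top1.npy').reshape(-1,3); W=W[~np.isnan(W[:,0])]
near=np.linalg.norm(W[:,:2]-[.457,.127],axis=1)<.19
P=W[near]
def big(P,lo,hi):
    Q=P[(P[:,2]>lo)&(P[:,2]<hi)]
    # largest 2D cluster
    g=np.zeros((500,500),np.uint8); ij=((Q[:,:2]-[.2,-.15])*1000).astype(int); g[ij[:,0],ij[:,1]]=1
    g=cv2.morphologyEx(cv2.dilate(g,np.ones((5,5))),cv2.MORPH_OPEN,np.ones((5,5)))
    n,l,st,_=cv2.connectedComponentsWithStats(g)
    lab=l[ij[:,0],ij[:,1]]
    return [Q[lab==k] for k in np.argsort(-st[:,4]) if k>0 and (lab==k).sum()>20][:4]
for lo,hi in ((.007,.017),(.09,.108),(.12,.16)):
    for Q in big(P,lo,hi): print(lo,len(Q),np.round(Q.mean(0),4),rect(Q))
# knob points
for n in ('top1','scene1'):
    W=np.load(n+'.npy').reshape(-1,3);Q=W[(np.hypot(W[:,0]-.36,W[:,1]-.235)<.04)&(W[:,2]>.05)]
    print(n,len(Q),Q.mean(0) if len(Q) else '',Q.min(0),Q.max(0))
E
```

```text
0.007 3217 [0.4682 0.0977 0.0124] (array([473. ,  98.3]), array([126.5, 277.9]), 16.33)
0.09 1308 [0.4508 0.1788 0.1002] (array([451.5, 179.4]), array([84.1, 59.9]), 16.82)
0.09 653 [0.4905 0.0425 0.0997] (array([492.8,  41.5]), array([72. , 45.1]), 16.66)
0.09 40 [0.397  0.251  0.0991] (array([396.4, 251.2]), array([19. ,  8.2]), 10.77)
0.12 171 [0.4916 0.0424 0.1488] (array([492.5,  41.6]), array([39.9, 12.2]), 16.12)
0.12 112 [0.3747 0.2442 0.127 ] (array([374.7, 244.7]), array([20.8, 17.5]), 15.34)
top1 150 [0.37751384 0.2444883  0.12240786] [0.3637612  0.23402806 0.09788104] [0.3971824  0.25486679 0.13196969]
scene1 221 [0.37557613 0.23975443 0.11639147] [0.36207989 0.23079467 0.08736893] [0.39788986 0.25108502 0.12963994]
```

```bash
cat >> h.py <<'E'
yaw=.291; O=np.array([.4644,.1363,0]); Rb=R.from_euler('z',yaw).as_matrix()
def tob(W): return (W-O)@Rb
def tow(b): return O+np.asarray(b)@Rb.T
E
python3 - <<'E'
from h import *
for n in ('top1','scene1'):
    B=tob(np.load(n+'.npy').reshape(-1,3))
    Q=B[(abs(B[:,0])<.06)&(B[:,1]<-.122)&(B[:,1]>-.145)&(B[:,2]>.03)&(B[:,2]<.12)]
    print(n,len(Q)); print(np.round(Q[np.argsort(Q[:,2])][::max(1,len(Q)//30)]*1000))
print(tow([0,-.134,.1]),tow([-.0549,.13,.118]))
K,T=cam('wrist'); print(K,T, robot.calibration('wrist')['hand_eye'])
E
```

```text
top1 89
[[ -35. -124.   32.]
 [ -14. -129.   61.]
 [  -5. -135.   64.]
 [  12. -126.   65.]
 [  -9. -125.   66.]
 [  -3. -134.   66.]
 [  -4. -135.   67.]
 [ -12. -128.   68.]
 [  -1. -132.   68.]
 [   6. -126.   69.]
 [ -10. -129.   69.]
 [   4. -125.   69.]
 [ -10. -127.   70.]
 [ -12. -126.   70.]
 [   9. -129.   71.]
 [  -1. -125.   71.]
 [   1. -132.   72.]
 [  -8. -127.   72.]
 [  -7. -130.   72.]
 [  10. -129.   72.]
 [  -4. -128.   73.]
 [  -6. -126.   73.]
 [  -8. -125.   73.]
 [  -4. -126.   73.]
 [   6. -130.   74.]
 [   1. -130.   75.]
 [   2. -126.   75.]
 [  -3. -131.   75.]
 [   3. -131.   76.]
 [   4. -127.   76.]
 [   5. -131.   80.]
 [   4. -132.   82.]
 [   6. -131.   85.]
 [   8. -131.   88.]
 [   7. -133.   89.]
 [  13. -130.   93.]
 [   8. -132.   96.]
 [  15. -130.   97.]
 [  12. -131.   99.]
 [  15. -136.  100.]
 [  17. -135.  101.]
 [  11. -133.  102.]
 [  10. -135.  103.]
 [  15. -132.  104.]
 [  13. -131.  105.]]
scene1 688
[[  21. -128.   30.]
 [ -16. -123.   35.]
 [ -25. -123.   39.]
 [ -32. -122.   44.]
 [ -24. -123.   49.]
 [ -36. -122.   52.]
 [  -6. -
[... 572 characters left out ...]
 [0.37450979 0.24508309 0.118     ]
[[347.08669271   0.         318.31556055]
 [  0.         347.08669271 238.96619748]
 [  0.           0.           1.        ]] [[ 3.28351150e-01  9.15345743e-01  2.33083016e-01  1.12846183e-01]
 [ 9.44555650e-01 -3.18296755e-01 -8.06337345e-02  5.42871610e-01]
 [ 3.81821969e-04  2.46636059e-01 -9.69108100e-01  3.85008195e-01]
 [ 0.00000000e+00  0.00000000e+00  0.00000000e+00  1.00000000e+00]] [[ 2.10190682e-04 -9.69116539e-01 -2.46603103e-01  7.17947030e-02]
 [ 9.99999953e-01  1.48834147e-04  2.67446104e-04 -1.93440109e-04]
 [-2.22483480e-04 -2.46603147e-01  9.69116525e-01 -1.54471042e-01]
 [ 0.00000000e+00  0.00000000e+00  0.00000000e+00  1.00000000e+00]]
```

```bash
python3 - <<'E'
from h import *
for n in ('top1','scene1'):
    B=tob(np.load(n+'.npy').reshape(-1,3))
    Q=B[(abs(B[:,0]-.01)<.02)&(B[:,1]<-.128)&(B[:,1]>-.142)&(B[:,2]>.079)&(B[:,2]<.12)]
    a=np.arctan2(Q[:,0],Q[:,2]-.06); m=Q.mean(0)
    print(n,len(Q),np.median(a),a.mean(),m,np.polyfit(Q[:,2],Q[:,0],1))
E
python3 -m handwheel '[[[0,0,0.08],[0.7,-0.9,0.1],0.4],[[0,0,0.08],[0.7,-0.9,0.1],0.4],[[0,0,0.08],[0.7,-0.9,0],0.4],[[0,0,0.08],[0.7,-0.9,0],0.4],[[0,0,0.08],[0.7,-0.9,0],0.4]]'
```

```text
top1 29 0.26161522289923983 0.27527212218785935 [ 0.01028736 -0.13275846  0.0950051 ] [ 0.4525796  -0.03271001]
scene1 72 0.24759436754118846 0.2529129817602238 [ 0.00824021 -0.13582843  0.0912108 ] [ 0.34740609 -0.02344698]
time: 1.4
tool_pos: [0.3314, 0.3257, 0.2396]
ee_rot: [3.141, 0.001, -2.858]
wrist_force: [0.1, 0.1, 0.0]
width: 0.058
finger_force: 0.0
```

```bash
python3 -m handwheel '[[[0,0,0.005],[0.43,-0.8,-0.2],0.4],[[0,0,0],[0.43,-0.81,-0.5],0.4],[[0,0,0],[0,0,-0.4],0.4],[[0,0,0],[0,0,0],0.4]]'; python3 - <<'E'
from h import *
im,W=cloud('wrist','w1'); B=tob(W)
for lo,hi in((.085,.14),):
    Q=B[(abs(B[...,1]-.13)<.03)&(abs(B[...,0]+.055)<.035)&(B[...,2]>lo)&(B[...,2]<hi)]
    print(len(Q),Q.mean(0),Q.min(0),Q.max(0),np.percentile(Q,[5,50,95],axis=0))
E
```

```text
time: 1.8
tool_pos: [0.3717, 0.2466, 0.1824]
ee_rot: [-3.141, -0.006, -2.858]
wrist_force: [-0.2, 0.2, 0.9]
width: 0.0562
finger_force: 0.0
1069 [-0.05435545  0.12930772  0.12185905] [-0.0668055   0.1202824   0.08601396] [-0.02017354  0.13809307  0.130782  ] [[-0.06622956  0.12141876  0.09344811]
 [-0.05757087  0.1294904   0.12681657]
 [-0.02751087  0.13720409  0.12942285]]
```

View pics/w1.png

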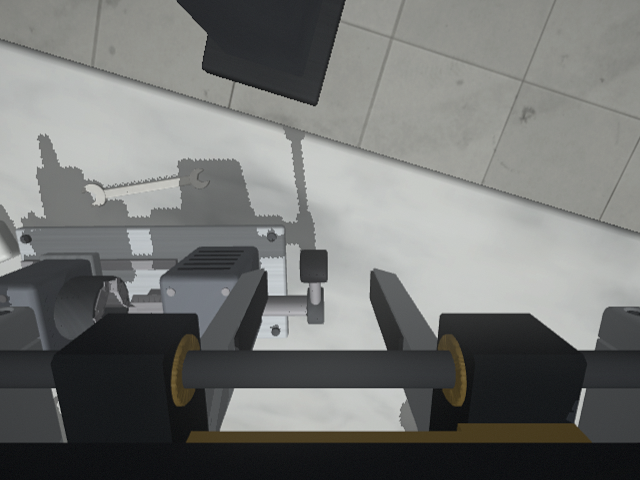

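The knob (314,265) sits midway between the fingertips. I'll descend and grip.

```bash
python3 -m handwheel '[[[0,0,0],[0.06,-0.03,-0.6],0.4],[[0,0,0],[0,0,-0.56],0.4],[[0,0,0],[0,0,0],1],[[0,0,0],[0,0,0],1],[[0,0,0],[0,0,0],1]]'; python3 -c "
from h import *
a0=-.757
p=lambda a: tow([.08*np.sin(a),.13,.06+.08*np.cos(a)])
ang=np.linspace(a0,.28,11); P=np.array([p(a) for a in ang]); print(np.round(np.diff(P,axis=0)/.05,3)); print(np.round(P[:,2]+.006,4))"
```

```text
time: 2.35
tool_pos: [0.3767, 0.2482, 0.1298]
ee_rot: [3.141, 0.004, -2.854]
wrist_force: [-0.0, 0.2, -0.0]
width: 0.0357
finger_force: 0.0
[[ 0.121  0.036  0.107]
 [ 0.131  0.039  0.094]
 [ 0.14   0.042  0.079]
 [ 0.147  0.044  0.064]
 [ 0.152  0.046  0.047]
 [ 0.156  0.047  0.031]
 [ 0.158  0.047  0.014]
 [ 0.159  0.048 -0.003]
 [ 0.158  0.047 -0.021]
 [ 0.155  0.046 -0.038]]
[0.1242 0.1295 0.1342 0.1382 0.1414 0.1437 0.1453 0.146  0.1458 0.1448
 0.1429]
```

```bash
python3 -m handwheel '[[[0,0,0],[0,0,-0.06],1],[[0,0,0],[0,0,0],1],[[0,0,0],[0,0,0],1],[[0,0,0],[0,0,0],1]]'
```

```text
time: 2.75
tool_pos: [0.377, 0.245, 0.1253]
ee_rot: [-3.136, 0.002, -2.856]
wrist_force: [2.6, -6.8, 1.9]
width: 0.0181
finger_force: 30.0
```

```bash
python3 -m handwheel '[[[0,0,0],[0.12,0.036,0.107],1],[[0,0,0],[0.13,0.039,0.094],1],[[0,0,0],[0.14,0.042,0.079],1],[[0,0,0],[0.147,0.044,0.064],1],[[0,0,0],[0.152,0.046,0.047],1]]'
python3 -m handwheel '[[[0,0,0],[0.155,0.047,0.031],1],[[0,0,0],[0.158,0.047,0.014],1],[[0,0,0],[0.158,0.048,-0.003],1],[[0,0,0],[0.15,0.046,-0.02],1],[[0,0,0],[0.12,0.036,-0.03],1]]'
python3 -m handwheel '[[[0,0,0],[0,0,0],1],[[0,0,0],[0,0,0],1]]'
python3 - <<'E'
from h import *
t=np.array(robot.get_obs()['tool_pos'])-[0,0,.006]; b=tob(t); print(b,np.arctan2(b[0],b[2]-.06),np.hypot(b[0],b[2]-.06))
E
```

```text
time: 3.25
tool_pos: [0.4086, 0.2544, 0.1426]
ee_rot: [-3.136, -0.007, -2.856]
wrist_force: [-2.0, -7.4, -1.6]
width: 0.0175
finger_force: 30.0
time: 3.75
tool_pos: [0.4475, 0.2661, 0.144]
ee_rot: [-3.137, -0.002, -2.856]
wrist_force: [-0.1, -6.6, 2.7]
width: 0.0168
finger_force: 30.0
time: 3.95
tool_pos: [0.4481, 0.2663, 0.1439]
ee_rot: [-3.137, -0.0, -2.856]
wrist_force: [0.6, -6.5, 0.9]
width: 0.0169
finger_force: 30.0
[0.02166407 0.12921294 0.13792287] 0.27117118906033216 0.08087833931877238
```

```bash
python3 -m handwheel '[[[0,0,0],[0,0,0],0.5],[[0,0,0],[0,0,0],0.5],[[0,0,0],[0,0,0],0.5],[[0,0,0],[0,0,0.5],0.5],[[0,0,0],[0,0,1],0.5]]'
python3 -m handwheel '[[[0,0,0],[0.2,-1,0.6],0.5],[[0,0,0],[0.2,-1,0],0.5],[[0,0,0],[0.2,-1,0],0.5],[[0,0,0],[0.2,-1,0],0.5],[[0,0,0],[0.1,-0.8,0],0.5]]'
python3 -m handwheel '[[[0,0,0],[0,-0.5,0],0.5],[[0,0,0],[0,0,0],0.5],[[0,0,0],[0,0,0],0.5]]'
python3 - <<'E'
from h import *
print(tob(np.array(robot.get_obs()['tool_pos'])))
im,W=cloud('wrist','w2'); B=tob(W); np.save('w2.npy',B)
F=B[(abs(B[...,1]+.0995)<.015)&(abs(B[...,0])<.04)&(B[...,2]>.145)&(B[...,2]<.16)]
print('fin',len(F),np.median(F,0),np.percentile(F,[2,98],axis=0))
Q=B[(abs(B[...,0]-.01)<.025)&(B[...,1]<-.126)&(B[...,1]>-.145)&(B[...,2]>.077)&(B[...,2]<.112)]
print(len(Q)); 
for z in range(77,110,4):
    q=Q[(Q[:,2]*1000>=z)&(Q[:,2]*1000<z+4)]
    if len(q): print(z,len(q),np.round(np.r_[q[:,0].min(),np.median(q[:,0]),q[:,0].max(),q[:,1].min(),q[:,1].max()]*1000,1))
# lever grip
G=B[(abs(B[...,1]-.13)<.03)&(abs(B[...,0]-.02)<.03)&(B[...,2]>.13)&(B[...,2]<.16)]
print('grip',len(G), np.percentile(G,[2,50,98],axis=0) if len(G) else '')
E
```

```text
time: 4.45
tool_pos: [0.4446, 0.2678, 0.2144]
ee_rot: [-3.141, -0.011, -2.855]
wrist_force: [1.7, 0.7, 0.0]
width: 0.0466
finger_force: 0.0
time: 4.95
tool_pos: [0.4903, 0.0372, 0.2441]
ee_rot: [-3.141, 0.001, -2.856]
wrist_force: [0.3, 0.0, 0.0]
width: 0.047
finger_force: 0.0
time: 5.25
tool_pos: [0.4901, 0.0144, 0.2439]
ee_rot: [3.141, 0.0, -2.856]
wrist_force: [-0.6, 0.2, 0.6]
width: 0.047
finger_force: 0.0
[-0.01038539 -0.12410598  0.24391724]
fin 816 [-0.00252517 -0.10007363  0.15173015] [[-0.02055025 -0.10551256  0.14613948]
 [ 0.01681315 -0.09413297  0.15335128]]
155
77 15 [   1.2    2.1    3.7 -136.5 -131.7]
81 16 [   2.4    3.6    5.4 -136.4 -131.7]
85 16 [   3.4    4.8    6.5 -136.3 -131.6]
89 18 [   4.9    6.4    8.3 -137.1 -131.6]
93 19 [   6.6    7.9    9.8 -137.  -131.4]
97 24 [   8.5    9.7   16.9 -136.9 -131.4]
101 47 [   9.7   12.8   16.5 -136.8 -131.3]
grip 469 [[-0.00508483  0.11916786  0.13111959]
 [ 0.0051676   0.12038753  0.1404461 ]
 [ 0.01441562  0.12221401  0.14796346]]
```

View pics/w2.png

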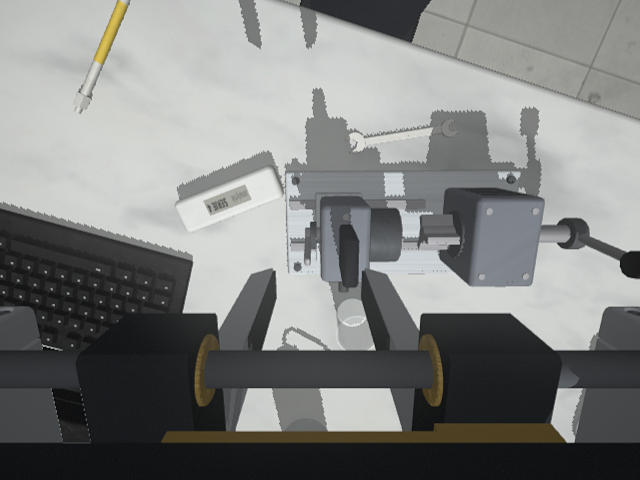

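Wrist view: the pointer (310,240) leans away from the robot, about 0.34. The knob (632,262) is cut off by the image edge. I'll measure the lever angle with the fixed cameras.

```bash
python3 - <<'E'
from h import *
for n in ('top','scene'):
    im,W=cloud(n,n+'3'); B=tob(W)
    G=B[(abs(B[...,1]-.13)<.014)&(abs(B[...,0]-.01)<.045)&(B[...,2]>.115)&(B[...,2]<.16)]
    print(n,len(G),np.percentile(G,[2,50,98],axis=0), G[G[:,2]>np.percentile(G[:,2],70)].mean(0))
    H=B[(abs(B[...,1]-.045)<.04)&(abs(B[...,0])<.06)&(B[...,2]>.095)&(B[...,2]<.105)]
    print(' housing',np.percentile(H,[1,50,99],axis=0))
c=cv2.imread('pics/scene3.png')[225:345,160:370]; cv2.imwrite('pics/s3.png',cv2.resize(c,(798,456),interpolation=2))
E
```

```text
top 127 [[-0.00449803  0.12088623  0.13723154]
 [ 0.00525292  0.12872857  0.14859314]
 [ 0.01592412  0.13831213  0.15328224]] [0.00540992 0.12925207 0.15128224]
 housing [[-0.04084337  0.01559576  0.09584455]
 [-0.00082076  0.0445618   0.10022215]
 [ 0.04011673  0.07382716  0.103849  ]]
scene 199 [[-0.0054884   0.11856364  0.11656467]
 [ 0.00047348  0.12406455  0.1402857 ]
 [ 0.01220918  0.13693415  0.14982934]] [0.0020226  0.12684012 0.14743694]
 housing [[-0.04289251  0.01382247  0.09506985]
 [-0.00699767  0.03949902  0.09864446]
 [ 0.03688177  0.07106947  0.10091072]]
```

View pics/s3.png

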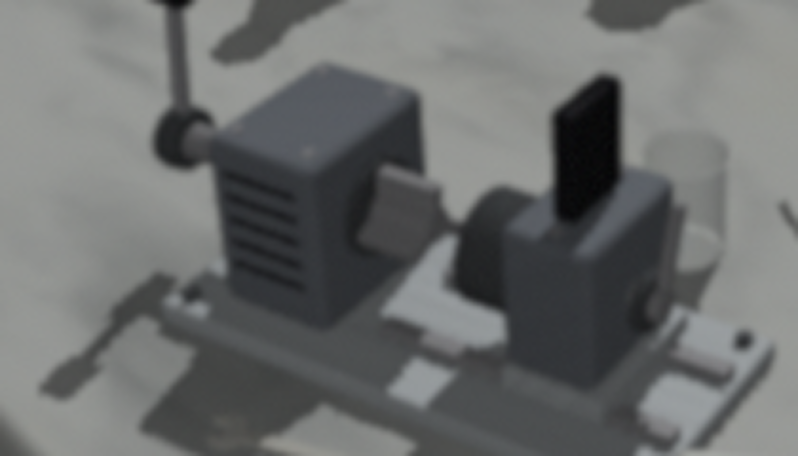

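Scene crop: the lever stem (178,60) is near upright, so it slipped or dragged back to about 0.07. I'll regrip there and verify before lifting.

```bash
python3 - <<'E'
from h import *
t=np.array(robot.get_obs()['tool_pos']); g=tow([.0056,.1295,.146]); print(g,(g-t)/.05)
p=lambda a: tow([.08*np.sin(a),.1295,.06+.08*np.cos(a)])
P=np.array([p(a) for a in np.linspace(.07,.34,6)]);print(np.round(np.diff(P,axis=0)/.05,3),P[-1])
E
python3 -m handwheel '[[[0,0,0],[-0.2,0.95,0],0.45],[[0,0,0],[-0.23,0.97,0],0.45],[[0,0,0],[-0.23,0.97,0],0.45],[[0,0,0],[-0.23,0.97,0],0.45],[[0,0,0],[-0.25,0.97,0],0.45]]'
python3 -m handwheel '[[[0,0,0],[0,0,0],0.45],[[0,0,0],[0,0,0],0.45]]'
```

```text
[0.43260967 0.26196219 0.146     ] [-1.14769321  4.92896368 -1.9580866 ]
[[ 0.082  0.025 -0.008]
 [ 0.082  0.025 -0.013]
 [ 0.081  0.024 -0.018]
 [ 0.08   0.024 -0.022]
 [ 0.079  0.024 -0.027]] [0.45280243 0.26800996 0.13542037]
time: 5.9
tool_pos: [0.4316, 0.2587, 0.2441]
ee_rot: [3.141, 0.001, -2.853]
wrist_force: [0.3, -0.5, 0.7]
width: 0.0521
finger_force: 0.0
time: 6.1
tool_pos: [0.432, 0.2575, 0.2437]
ee_rot: [-3.141, -0.0, -2.85]
wrist_force: [-0.2, -0.5, -0.8]
width: 0.0517
finger_force: 0.0
```

```bash
python3 -m handwheel '[[[0,0,0],[0.01,0.09,-0.5],0.45],[[0,0,0],[0,0,-0.8],0.45],[[0,0,0],[0,0,-0.66],0.45],[[0,0,0],[0,0,0],0.6],[[0,0,0],[0,0,0],1]]'
python3 -m handwheel '[[[0,0,0],[0,0,0],1],[[0,0,0],[0,0,0],1],[[0,0,0],[0,0,0],1],[[0,0,0],[0,0,0],1],[[0,0,0],[0,0,0],1]]'
python3 -m handwheel '[[[0,0,0],[0.082,0.025,-0.008],1],[[0,0,0],[0.082,0.025,-0.013],1],[[0,0,0],[0.08,0.024,-0.018],1],[[0,0,0],[0.08,0.024,-0.022],1],[[0,0,0],[0.079,0.024,-0.027],1]]'
python3 -m handwheel '[[[0,0,0],[0,0,0],1],[[0,0,0],[0,0,0],1]]'
python3 - <<'E'
from h import *
t=np.array(robot.get_obs()['tool_pos'])-[0,0,.006]; b=tob(t); print(b,np.arctan2(b[0],b[2]-.06),np.hypot(b[0],b[2]-.06))
c=cloud('scene','s4')[0]
c=c[180:345,160:370,::-1]; cv2.imwrite('pics/s4.png',cv2.resize(c,(760,597),interpolation=2))
E
```

```text
time: 6.6
tool_pos: [0.4339, 0.2592, 0.1462]
ee_rot: [-3.141, -0.001, -2.857]
wrist_force: [0.4, -0.2, 1.1]
width: 0.0391
finger_force: 0.0
time: 7.1
tool_pos: [0.4345, 0.262, 0.1483]
ee_rot: [3.138, 0.005, -2.854]
wrist_force: [-0.9, 5.4, 6.6]
width: 0.0177
finger_force: 30.0
time: 7.6
tool_pos: [0.4532, 0.2676, 0.1434]
ee_rot: [3.139, 0.001, -2.854]
wrist_force: [-3.3, 4.2, 7.8]
width: 0.0176
finger_force: 30.0
time: 7.8
tool_pos: [0.4537, 0.2678, 0.1433]
ee_rot: [3.139, 0.002, -2.854]
wrist_force: [-0.1, 4.2, 4.6]
width: 0.0179
finger_force: 30.0
[0.02742285 0.12901595 0.13727454] 0.34101171140923553 0.08199614593302718
```

View pics/s4.png

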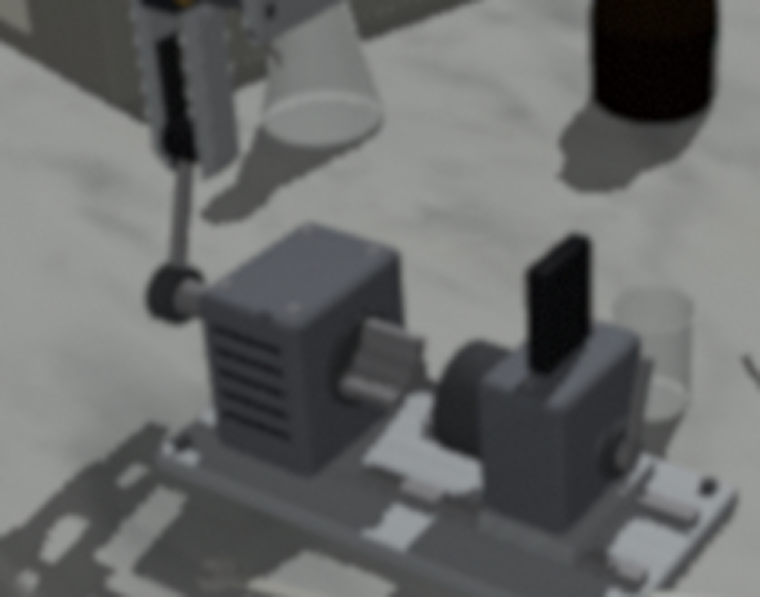

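The lever stem (180,215) leans away with the knob in the fingers. I'll open in place and check before lifting.

```bash
cat > lev.py <<'E'
from h import *
im,W=cloud('wrist'); B=tob(W)
t=tob(np.array(robot.get_obs()['tool_pos'])); print('tcp',t)
G=B[(abs(B[...,1]-.13)<.0135)&(abs(B[...,0]-.02)<.045)&(B[...,2]>.10)&(B[...,2]<.16)]
print('wrist',len(G),np.percentile(G,[2,50,98],axis=0) if len(G) else '')
im,W=cloud('scene'); B=tob(W)
S=B[(abs(B[...,1]-.13)<.012)&(abs(B[...,0]-.01)<.04)&(B[...,2]>.078)&(B[...,2]<.12)]
print('scene stem',len(S),np.polyfit(S[:,2]-.06,S[:,0],1),np.median(np.arctan2(S[:,0],S[:,2]-.06)))
E
python3 lev.py; python3 -m handwheel '[[[0,0,0],[0,0,0],0.6],[[0,0,0],[0,0,0],0.6],[[0,0,0],[0,0,0],0.5],[[0,0,0],[0,0,0],0.5]]'; python3 lev.py
```

```text
tcp [0.02737384 0.12900593 0.14324807]
wrist 2763 [[0.00819474 0.11736306 0.10427835]
 [0.01722027 0.12951105 0.14519499]
 [0.0313114  0.14262525 0.15816965]]
scene stem 121 [ 0.30353871 -0.00325877] 0.21327418129868198
time: 8.35
tool_pos: [0.4536, 0.2657, 0.141]
ee_rot: [-3.141, -0.001, -2.856]
wrist_force: [-0.2, -0.1, 1.2]
width: 0.045
finger_force: 0.0
tcp [0.02686413 0.12719093 0.14102717]
wrist 2084 [[0.00773429 0.12091983 0.10318423]
 [0.01538727 0.12919671 0.14505645]
 [0.02905446 0.1375254  0.14835582]]
scene stem 117 [ 0.26428176 -0.00206458] 0.20199474445222143
```

```bash
python3 -m handwheel '[[[0,0,0],[-0.13,0,0.06],0.5],[[0,0,0],[0,0,0],1],[[0,0,0],[0,0,0],1],[[0,0,0],[0,0,0],1],[[0,0,0],[0,0,0],1]]'
python3 -m handwheel '[[[0,0,0],[0.05,0.015,-0.015],1],[[0,0,0],[0.05,0.015,-0.015],1],[[0,0,0],[0.05,0.015,-0.018],1],[[0,0,0],[0,0,0],1],[[0,0,0],[0,0,0],1]]'
python3 lev.py;  python3 -m handwheel '[[[0,0,0],[0,0,0],0.6],[[0,0,0],[0,0,0],0.6],[[0,0,0],[0,0,0],0.5],[[0,0,0],[0,0,0],0.5]]'; python3 lev.py
```

```text
time: 8.95
tool_pos: [0.4472, 0.2662, 0.1444]
ee_rot: [-3.141, 0.0, -2.855]
wrist_force: [0.8, -0.6, -1.1]
width: 0.018
finger_force: 2.7
time: 9.45
tool_pos: [0.4548, 0.2682, 0.1419]
ee_rot: [-3.141, -0.0, -2.855]
wrist_force: [-1.0, -3.1, 1.9]
width: 0.0179
finger_force: 30.0
tcp [0.02868781 0.12914386 0.14189416]
wrist 2886 [[0.01201352 0.11734398 0.10365968]
 [0.01999142 0.12963918 0.14302142]
 [0.03502051 0.14264989 0.1585478 ]]
scene stem 134 [ 0.4002663  -0.00362718] 0.2994991010859943
time: 9.95
tool_pos: [0.4549, 0.2688, 0.142]
ee_rot: [3.141, 0.001, -2.855]
wrist_force: [0.0, -0.4, -0.2]
width: 0.0456
finger_force: 0.0
tcp [0.02886328 0.12960191 0.1420099 ]
wrist 2082 [[0.01143586 0.12096974 0.10268059]
 [0.02127258 0.1291918  0.14262597]
 [0.03559339 0.13770033 0.14616163]]
scene stem 124 [ 0.41499894 -0.00435489] 0.2876067142511861
```

```bash
python3 -m handwheel '[[[0,0,0],[0,0,0.3],0.5],[[0,0,0],[0,0,0.5],0.5],[[0,0,0],[0,0,0.6],0.5],[[0,0,0],[0,0,0.6],0.5],[[0,0,0],[0.2,-0.9,0],0.5]]'
python3 -m handwheel '[[[0,0,0],[0.2,-0.9,0],0.5],[[0,0,0],[0.2,-0.9,0],0.5],[[0,0,0],[0.15,-0.9,0],0.5],[[0,0,0],[0.15,-0.9,0],0.5],[[0,0,0],[0,0,0],0.5]]'
python3 - <<'E'
from h import *
im,W=cloud('top'); B=tob(W)
G=B[(abs(B[...,1]-.13)<.014)&(abs(B[...,0]-.02)<.04)&(B[...,2]>.115)&(B[...,2]<.16)]
p=np.percentile(G,[2,50,98],axis=0); print(p); print(np.arcsin((p[0,0]+p[2,0])/2/.08))
im,W=cloud('scene'); B=tob(W)
for y,h in((.13,.012),(-.134,.005)):
    S=B[(abs(B[...,1]-y)<h)&(abs(B[...,0]-.01)<.03)&(B[...,2]>.078)&(B[...,2]<.11)]
    print('scene',len(S),np.polyfit(S[:,2]-.06,S[:,0],1),np.median(np.arctan2(S[:,0],S[:,2]-.06)))
t=np.array(robot.get_obs()['tool_pos']); print(t,tow([0,-.0995,.18]),(tow([0,-.0995,.18])-t)/.05)
E
```

```text
time: 10.55
tool_pos: [0.4662, 0.2274, 0.2488]
ee_rot: [3.139, 0.012, -2.848]
wrist_force: [2.0, -0.7, 0.4]
width: 0.0469
finger_force: 0.0
time: 11.05
tool_pos: [0.5005, 0.0387, 0.2432]
ee_rot: [-3.139, 0.001, -2.863]
wrist_force: [-0.7, 0.7, 0.4]
width: 0.0471
finger_force: 0.0
[[0.01766488 0.12092442 0.11816111]
 [0.02700068 0.12873804 0.14295546]
 [0.03836722 0.1382924  0.14767151]]
0.35778532929316753
scene 94 [ 0.37938633 -0.00289542] 0.28492606832640877
scene 76 [ 0.36023273 -0.00308383] 0.2412613937802333
[0.50001767 0.04281486 0.2431014 ] [0.49294758 0.04098323 0.18      ] [-0.14140183 -0.03663257 -1.26202795]
```

Lever and pointer agree within about 0.02–0.04 rad. Next I'll grip the fin.

```bash
python3 -m handwheel '[[[0,0,0],[-0.14,-0.03,0],0.5],[[0,0,0],[0,0,-0.7],0.5],[[0,0,0],[0,0,-0.7],0.5],[[0,0,0],[0,0,-0.6],0.5],[[0,0,0],[0,0,0],0.5]]'
python3 -m handwheel '[[[0,0,0],[0,0,0],1],[[0,0,0],[0,0,0],1],[[0,0,0],[0,0,0],1],[[0,0,0],[0,0,0],1],[[0,0,0],[0,0,0],1]]'
python3 -c "
from h import *
print(tob(np.array(robot.get_obs()['tool_pos'])))"
```

```text
time: 11.65
tool_pos: [0.4889, 0.0438, 0.1375]
ee_rot: [3.138, -0.009, -2.852]
wrist_force: [0.2, 0.4, -1.4]
width: 0.0469
finger_force: 0.0
time: 12.15
tool_pos: [0.4935, 0.0417, 0.1433]
ee_rot: [-3.14, 0.002, -2.855]
wrist_force: [0.3, -1.9, 2.4]
width: 0.012
finger_force: 30.0
[ 0.00074804 -0.09901821  0.14330462]
```

```bash
python3 -m handwheel '[[[0,0,0],[-0.029,0.096,0],1],[[0,0,0],[-0.029,0.096,0],1],[[0,0,0],[-0.029,0.096,0],1],[[0,0,0],[-0.029,0.096,0],1],[[0,0,0],[0,0,0],1]]'
python3 -m handwheel '[[[0,0,0],[-0.0115,0.038,0],1],[[0,0,0],[-0.0115,0.038,0],1],[[0,0,0],[-0.0115,0.038,0],1],[[0,0,0],[-0.0115,0.038,0],1],[[0,0,0],[0,0,0],1]]'
python3 -c "
from h import *
print(tob(np.array(robot.get_obs()['tool_pos'])))"
```

```text
time: 12.65
tool_pos: [0.4873, 0.0623, 0.1433]
ee_rot: [3.141, 0.002, -2.854]
wrist_force: [0.4, 0.4, 4.5]
width: 0.0117
finger_force: 30.0
time: 13.15
tool_pos: [0.4852, 0.0694, 0.1433]
ee_rot: [-3.141, 0.002, -2.855]
wrist_force: [-0.3, -0.8, 6.0]
width: 0.0115
finger_force: 30.0
[ 0.00073022 -0.07007079  0.1432992 ]
```

Travel is about 29 mm with low force, so the teeth have entered. I'll continue.

```bash
python3 -m handwheel '[[[0,0,0],[-0.017,0.058,0],1],[[0,0,0],[-0.017,0.058,0],1],[[0,0,0],[-0.017,0.058,0],1],[[0,0,0],[-0.017,0.058,0],1],[[0,0,0],[0,0,0],1]]'
python3 -m handwheel '[[[0,0,0],[-0.017,0.058,0],1],[[0,0,0],[-0.017,0.058,0],1],[[0,0,0],[-0.017,0.058,0],1],[[0,0,0],[-0.0115,0.038,0],1],[[0,0,0],[0,0,0],1]]'
python3 -c "
from h import *
print(tob(np.array(robot.get_obs()['tool_pos'])))"
```

```text
time: 13.65
tool_pos: [0.4817, 0.0812, 0.1433]
ee_rot: [-3.142, 0.002, -2.854]
wrist_force: [-0.4, -0.9, 5.9]
width: 0.0117
finger_force: 30.0
time: 14.15
tool_pos: [0.4785, 0.0916, 0.1433]
ee_rot: [-3.141, 0.002, -2.855]
wrist_force: [-0.4, -0.7, 5.2]
width: 0.0119
finger_force: 30.0
[ 0.00070187 -0.04686155  0.14328711]
```

```bash
python3 -m handwheel '[[[0,0,0],[-0.006,0.02,0],1],[[0,0,0],[-0.006,0.02,0],1],[[0,0,0],[-0.004,0.014,0],1],[[0,0,0],[0,0,0],1],[[0,0,0],[0,0,0],1]]'
python3 -c "
from h import *
print(tob(np.array(robot.get_obs()['tool_pos'])))"
```

```text
time: 14.65
tool_pos: [0.4781, 0.093, 0.1433]
ee_rot: [-3.139, 0.002, -2.855]
wrist_force: [0.1, -3.8, 5.5]
width: 0.0121
finger_force: 30.0
[ 0.00071677 -0.04542817  0.1433147 ]
```

```bash
python3 -m handwheel '[[[0,0,0],[0,0,0],0.5],[[0,0,0],[0,0,0],0.5],[[0,0,0],[0,0,0],0.5],[[0,0,0],[0,0,0.6],0.5],[[0,0,0],[0,0,0.9],0.5]]'
python3 -m handwheel '[[[0,0,0],[0,0,0.5],0.5],[[0,0,0],[-0.1,0.8,0],0.5],[[0,0,0],[-0.1,0.8,0],0.5],[[0,0,0],[-0.1,0.8,0],0.5],[[0,0,0],[0,0,0],0.5]]'
python3 - <<'E'
from h import *
im,W=cloud('top'); B=tob(W)
F=B[(abs(B[...,1]+.07)<.06)&(abs(B[...,0])<.03)&(B[...,2]>.143)&(B[...,2]<.16)]
print('fin y',F[:,1].mean(),len(F))
t=np.array(robot.get_obs()['tool_pos']); g=tow([.0275,.1295,.141]); print(t,(g-t)/.05)
E
```

```text
time: 15.15
tool_pos: [0.4748, 0.0939, 0.2137]
ee_rot: [3.139, -0.009, -2.855]
wrist_force: [1.5, 0.9, -0.2]
width: 0.0462
finger_force: 0.0
time: 15.65
tool_pos: [0.4608, 0.2177, 0.2412]
ee_rot: [3.139, -0.001, -2.849]
wrist_force: [-0.2, -0.7, -1.0]
width: 0.0467
finger_force: 0.0
fin y -0.04436049715700909 141
[0.46133126 0.21564521 0.24121412] [-0.15484641  1.05200624 -2.0042824 ]
```

```bash
python3 -m handwheel '[[[0,0,0],[-0.15,0.52,0],0.5],[[0,0,0],[0,0.53,0],0.5],[[0,0,0],[0,0,-0.7],0.5],[[0,0,0],[0,0,-0.7],0.5],[[0,0,0],[0,0,-0.6],0.5]]'
python3 -m handwheel '[[[0,0,0],[0,0,0],0.5],[[0,0,0],[0,0,0],1],[[0,0,0],[0,0,0],1],[[0,0,0],[0,0,0],1],[[0,0,0],[0,0,0],1]]'
python3 - <<'E'
from h import *
t=np.array(robot.get_obs()['tool_pos']); print(tob(t))
p=lambda a: tow([.08*np.sin(a),.1295,.06+.08*np.cos(a)])
P=np.array([p(a) for a in np.linspace(.35,1.02,11)]);print(np.round(np.diff(P,axis=0)/.05,3))
E
```

```text
time: 16.2
tool_pos: [0.4544, 0.2651, 0.14]
ee_rot: [-3.141, -0.002, -2.856]
wrist_force: [0.8, -0.0, 0.6]
width: 0.0468
finger_force: 0.0
time: 16.7
tool_pos: [0.4555, 0.2679, 0.1442]
ee_rot: [3.137, 0.004, -2.855]
wrist_force: [-2.5, 7.2, 1.7]
width: 0.0186
finger_force: 4.2
[0.02924834 0.12863386 0.14416489]
[[ 0.095  0.029 -0.04 ]
 [ 0.092  0.028 -0.047]
 [ 0.089  0.027 -0.053]
 [ 0.086  0.026 -0.059]
 [ 0.082  0.024 -0.065]
 [ 0.077  0.023 -0.071]
 [ 0.073  0.022 -0.076]
 [ 0.068  0.02  -0.081]
 [ 0.062  0.019 -0.085]
 [ 0.057  0.017 -0.089]]
```

```bash
python3 -m handwheel '[[[0,0,0],[0,0,0],1],[[0,0,0],[0.095,0.029,-0.04],1],[[0,0,0],[0.092,0.028,-0.047],1],[[0,0,0],[0.09,0.027,-0.053],1],[[0,0,0],[0.086,0.026,-0.059],1]]'
python3 -m handwheel '[[[0,0,0],[0.082,0.024,-0.065],1],[[0,0,0],[0.077,0.023,-0.071],1],[[0,0,0],[0.073,0.022,-0.076],1],[[0,0,0],[0.068,0.02,-0.08],1],[[0,0,0],[0,0,0],1]]'
python3 -m handwheel '[[[0,0,0],[0.062,0.019,-0.085],1],[[0,0,0],[0.057,0.017,-0.09],1],[[0,0,0],[0,0,0],1]]'
python3 - <<'E'
from h import *
b=tob(np.array(robot.get_obs()['tool_pos'])-[0,0,.006]);print(b,np.arctan2(b[0],b[2]-.06))
E
```

```text
time: 17.2
tool_pos: [0.4729, 0.2735, 0.1343]
ee_rot: [3.138, 0.002, -2.854]
wrist_force: [-3.2, 4.2, 6.3]
width: 0.0179
finger_force: 30.0
time: 17.7
tool_pos: [0.4891, 0.2784, 0.1195]
ee_rot: [3.138, 0.005, -2.854]
wrist_force: [-0.9, 5.3, 3.7]
width: 0.0177
finger_force: 30.0
time: 18.0
tool_pos: [0.4956, 0.2803, 0.111]
ee_rot: [3.138, 0.006, -2.854]
wrist_force: [1.3, 5.3, 4.4]
width: 0.0175
finger_force: 30.0
[0.07117913 0.12901881 0.10496011] 1.0074310851413717
```

```bash
python3 -m handwheel '[[[0,0,0],[0.045,0.013,-0.08],1],[[0,0,0],[0.04,0.012,-0.07],1],[[0,0,0],[0,0,0],1]]'
python3 - <<'E'
from h import *
b=tob(np.array(robot.get_obs()['tool_pos'])-[0,0,.006]);print(b,np.arctan2(b[0],b[2]-.06))
im,W=cloud('scene'); B=tob(W)
for y,h in((.13,.012),(-.08,.005)):
    S=B[(abs(B[...,1]-y)<h)&(abs(B[...,0]-.03)<.04)&(B[...,2]>.068)&(B[...,2]<.11)]
    print('scene',len(S),len(S) and np.median(np.arctan2(S[:,0],S[:,2]-.06)))
E
```

```text
time: 18.3
tool_pos: [0.4997, 0.2816, 0.1042]
ee_rot: [3.138, 0.006, -2.854]
wrist_force: [-1.3, 5.3, 5.8]
width: 0.0175
finger_force: 30.0
[0.07550947 0.12904115 0.09815282] 1.1029400522169508
scene 283 0.9143484625625912
scene 112 0.7803752825031678
```

```bash
python3 -m handwheel '[[[0,0,0],[0.035,0.01,-0.08],1],[[0,0,0],[0.035,0.01,-0.08],1],[[0,0,0],[0,0,0],1]]'
python3 -m handwheel '[[[0,0,0],[0,0,0],0.6],[[0,0,0],[0,0,0],0.5],[[0,0,0],[0,0,0],0.5],[[0,0,0],[0,0,0],0.5]]'
python3 - <<'E'
from h import *
im,W=cloud('wrist'); B=tob(W)
G=B[(abs(B[...,1]-.13)<.0135)&(abs(B[...,0]-.07)<.03)&(B[...,2]>.08)&(B[...,2]<.13)]
print('wrist',len(G),np.percentile(G,[2,50,98],axis=0))
E
```

```text
time: 18.65
tool_pos: [0.5036, 0.2828, 0.0971]
ee_rot: [3.138, 0.007, -2.855]
wrist_force: [-0.6, 5.7, 8.7]
width: 0.0178
finger_force: 30.0
time: 19.05
tool_pos: [0.5014, 0.2797, 0.0925]
ee_rot: [-3.141, -0.001, -2.856]
wrist_force: [-0.0, 0.2, 0.2]
width: 0.0453
finger_force: 0.0
wrist 2847 [[0.04121707 0.12091053 0.09104874]
 [0.05939625 0.12926115 0.11060113]
 [0.07479671 0.13761025 0.11474359]]
```

```bash
python3 -m handwheel '[[[0,0,0],[0,0,0.3],0.5],[[0,0,0],[0,0,0.5],0.5],[[0,0,0],[0,0,0.8],0.5],[[0,0,0],[0,0,0.8],0.5],[[0,0,0],[0,0,0.6],0.5]]'
python3 -m handwheel '[[[0,0,0],[-0.8,0.6,0.2],0.5],[[0,0,0],[-0.8,0.6,0],0.5],[[0,0,0],[-0.8,0.3,0],0.5],[[0,0,0],[0,0,0],0.5],[[0,0,0],[0,0,0],0.5]]'
python3 - <<'E'
from h import *
im,W=cloud('top','t9'); B=tob(W)
G=B[(abs(B[...,1]-.13)<.014)&(abs(B[...,0]-.06)<.04)&(B[...,2]>.09)&(B[...,2]<.16)]
p=np.percentile(G,[2,98],axis=0); print(p)
Q=B[(abs(B[...,1]+.079)<.006)&(abs(B[...,0]-.03)<.03)&(B[...,2]>.068)&(B[...,2]<.11)]
print(len(Q),np.median(np.arctan2(Q[:,0],Q[:,2]-.06)))
F=B[(abs(B[...,1]+.07)<.06)&(abs(B[...,0])<.03)&(B[...,2]>.143)&(B[...,2]<.16)]
print('fin y',F[:,1].mean())
cv2.imwrite('pics/t9c.png',cv2.resize(im[180:335,220:450,::-1],(800,539),interpolation=2))
E
```

```text
time: 19.6
tool_pos: [0.5022, 0.2803, 0.2476]
ee_rot: [3.141, 0.004, -2.855]
wrist_force: [-0.2, 0.3, 0.0]
width: 0.0469
finger_force: 0.0
time: 20.1
tool_pos: [0.3821, 0.3549, 0.2544]
ee_rot: [3.141, 0.002, -2.854]
wrist_force: [0.3, 0.2, -0.1]
width: 0.0469
finger_force: 0.0
[[0.03953842 0.12096178 0.09066395]
 [0.07638688 0.1379002  0.1161221 ]]
60 0.7524619290220466
fin y -0.044321111466778085
```

View pics/t9c.png

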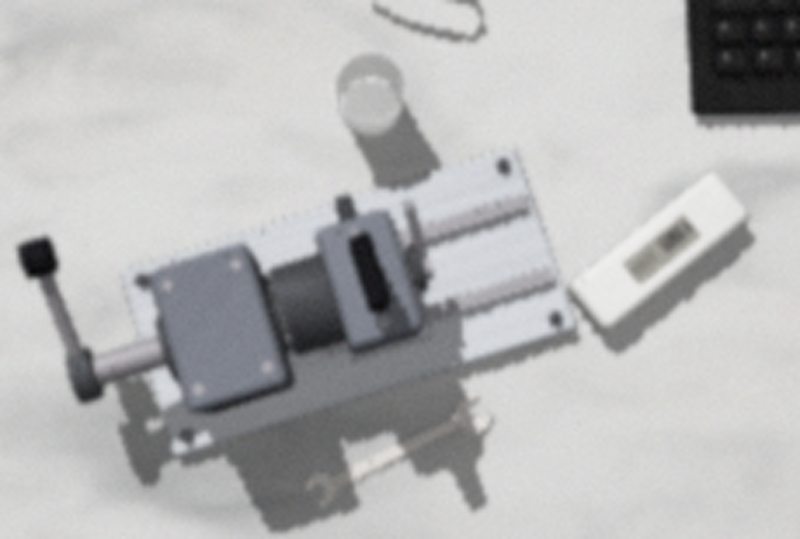

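The lever is over to the far side, with knob at (38,258). The head is home against the drive, and the bystanders haven't moved. One check of the rotor angle remains.

```bash
python3 - <<'E'
from h import *
for n in('top','scene'):
    im,W=cloud(n); B=tob(W)
    Q=B[(abs(B[...,1]+.079)<.006)&(abs(B[...,0]-.03)<.03)&(B[...,2]>.06)&(B[...,2]<.11)]
    Q=Q[np.hypot(Q[:,0],Q[:,2]-.06)>.018]
    v=cv2.fitLine(Q[:,[0,2]].astype(np.float32),cv2.DIST_HUBER,0,.01,.01).ravel()
    r=np.hypot(Q[:,0],Q[:,2]-.06); T=Q[r>.036]
    print(n,len(Q),np.arctan(v[0]/v[1]),Q[:,0].max(),Q[:,2].max(),len(T),np.median(np.arctan2(T[:,0],T[:,2]-.06)))
E
```

```text
top 41 0.97911006 0.03705610278846105 0.09202449118315836 17 0.8133322316443462
scene 66 0.96332717 0.03416803155235 0.08962700231796922 19 0.8430478353293189
```

```bash
python3 -c "
from bench import robot
print(robot.close_job())"
```

```text
the job is handed in; nothing more can be done
None
```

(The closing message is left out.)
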